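# Turn the drained trays mouth up under the rack's low roof and close the bail

### The arm

A 6-joint arm with a two-finger parallel gripper is mounted at the origin on a cart in front of the work surface, level with it; the furniture and walls round the work are solid. World frame = base frame: x ahead of the robot, y to its left, z up, the work surface at z = 0. Lengths are in m, angles in rad, forces in N, time in s.
With the tool pointing down it reaches from about 0.225 to 0.875 m from the base axis. Payload 3.4 kg.
Tool frame: the origin (TCP) lies between the finger pads; the fingertips stand 11 mm ahead of it and the grasp point (between the pads) lies 8 mm behind it; z points along the fingers, y is the line along which they close (so a half turn about z gives the same grasp; the last joint's range is limited). The gripper opens to 85 mm and grips with 20 to 120 N. Pads are 22 mm wide; open, the fingers measure 114 mm over their backs; the gripper's body (76 mm by 85 mm) begins 54 mm behind the grasp point. The pads swing forward as they close: fully open they stand 13 mm farther back than shut.
Start: joints at [1.116, 0.276, 1.505, -0, 1.361, -0.121], TCP at [0.188, 0.543, 0.213] pointing down, gripper open.
Joint ranges: [-2.89, 2.89], [-0.75, 2.08], [0.22, 2.7], [-1.18, 4.32], [0.11, 2.71], [-2.7, 2.7]. Speed limits (rad/s): [2.57, 2.57, 3.14, 3.14, 3.14, 3.14].

### API

Orientations are given as a unit quaternion [w, x, y, z].
In Python, from rig import manip, imaging gives the robot as it stands. The module is installed in compiled form; this text tells all that it offers.
- The arm moves only by the tool jog_arm, never from a script. Its argument "deltas" is one flat list of numbers, 7 for each row, row after row: the turn, a rotation vector about the world's x, y, z in degrees, then the shift along the world's x, y, z in mm, then the opening, from 0 (shut) to 1 (fully open). In form: [ax, ay, az, tx, ty, tz, gripper, ax, ay, az, tx, ty, tz, gripper, ...]. A call has 1 to 20 rows; each row is the pose to reach, as a shift and turn from the pose commanded when the call began; what a row does not reach only later rows make up. A row lasts 1/10 s, in which the tool goes at most 50 mm and 8.59 degrees, less where a joint would pass 70% of its speed; a pose out of reach is approached as far as the arm can. A call with a gripper value outside its range is refused whole. The fingers move at their own pace and stop on an object; "grip_force" is the grip in N (left out, the last holds). Time passes only in rows, so rows that repeat a pose let the fingers close. It gives the time, the measured TCP pose, the force, the opening and the grip force at its end, in the units of the state.
- manip.get_state(): the state, without advancing time (a new reading comes with each control period).
- imaging.get_image(name): name is "scene" or "side" or "wrist"; returns the picture (420x560x3 uint8, blue, green, red); there is no depth.
- imaging.calibration(name): a dict with "mtx" (3x3 intrinsics, pixels), "cam_to_world" (4x4, takes a point from camera to world coordinates). Camera axes: x right, y down, z forward; pixel columns grow to the right and rows downward; lengths in m; the calibration is good to about 2 mm. The wrist camera is an equidistant fisheye: a pixel r from the principal point sees the ray r / f radians off the axis. A picture is of the moment at which its call begins: read the wrist's pose just before it. calibration takes no time and is no camera call; for the wrist camera it gives the pose at the moment of the call.
- manip.sign_off(): hands the job in; it is judged then, once.
The state is a dict: "clock": time; "qpos": joint angles; "qd": joint speeds; "effort": joint torques, N m; "position": TCP position; "ee_rot": TCP orientation; "contact_force": force on the tool from outside, world axes, zero at the start; "moment": the same for the moment, N m; "width": finger opening in m; "gripper_force": force on a finger pad.
Only numpy, scipy, OpenCV 4.12 (cv2) and the standard library are available. Lean on these libraries where they do the work, as an engineer would, in place of code of your own. Each camera call takes 0.05 s, during which the arm holds its last target. There are 200 camera calls.

### The job

The drip trays on the draining rack lie mouth down. Turn every tray over where it is, under the rack's low roof, without drawing it out from beneath the roof, so that all lie flat on the bench mouth up with the handles still pointing out of the front; then swing the wire bail over and down in front of the trays until it rests in its catches. Leave the collet, tin and sleeve on the table alone.

Things in the scene. Friction and masses are not known exactly. Their poses are not given: they have to be found in the camera images.
- rack: fixed aluminium rack; origin on the table under its middle, own x into the rack (away from the robot and to its left), y along it, z up. Bench top z = 85 mm, roof z = 169 to 177 (headroom 84), both x = -64 to 75, y = +-205 mm. Open in front; back wall at x = 69, end walls at y = +-200 (from x = 15 back). A lip 4 mm high on the bench at x = -64 to -58. No dividers. Handles stick out in front over the table
- bay_1 (a point): the left place (largest y): point on the bench top under the middle of a tray that lies there, in the rack frame at x = 8, y = 145, z = 85 mm. Beware: a microscope hangs over the table to the left, at world x = 0.42 to 0.57, y above 0.29, z = 0.21 to 0.46 m
- bay_2 (a point): the middle place: rack frame x = 8, y = 0, z = 85 mm
- bay_3 (a point): the right place: rack frame x = 8, y = -145, z = 85 mm
- tray_1: loose aluminium tray (about 0.14 kg): open box 80x56x34 mm, walls 4; round black handle, 16 mm thick, on the box's middle axis from x = -40 to -175 mm. Origin mid-box; own -x runs out along the handle. Starts mouth down with own z up; mouth up = own z down. Origin lies 17 mm above the bench when flat, 28 when stood on its long side (stable). May be absent (None)
- tray_2: second such loose aluminium tray (about 0.14 kg): open box 80x56x34 mm, walls 4; round black handle, 16 mm thick, on the box's middle axis from x = -40 to -175 mm. Origin mid-box; own -x runs out along the handle. Starts mouth down with own z up; mouth up = own z down. Origin lies 17 mm above the bench when flat, 28 when stood on its long side (stable). May be absent (None)
- tray_3: third such loose aluminium tray (about 0.14 kg): open box 80x56x34 mm, walls 4; round black handle, 16 mm thick, on the box's middle axis from x = -40 to -175 mm. Origin mid-box; own -x runs out along the handle. Starts mouth down with own z up; mouth up = own z down. Origin lies 17 mm above the bench when flat, 28 when stood on its long side (stable). May be absent (None)
- bail (a joint): wire bail: bar 8 mm thick, 430 mm long, along the rack's y on two 80 mm arms hinged at the roof's ends. rad: 0 = closed, bar in its catches (rack x = -105, z = 120 mm, 6 mm above lying handles); grows swinging up and back; 2.3 = upright, 2.9 = fully back; starts 2.45 to 2.85. Stays where left; 1 to 2 N moves it: fingertips can push it from behind, then from above
- bail_bar (a point): middle of the bail's bar, moves with it
- bail_hinge (a point): fixed point on the bail's hinge axis, at the middle of the rack: rack frame x = -45, y = 0, z = 173 mm; the hinge axis is the rack's y; the bar runs round it at a radius of 80 mm
- collet: bystander: steel spring collet 26 mm wide, 34 mm high, standing on the table in front of the rack; origin at its underside
- tin: bystander: round grey parts tin, 53 mm wide, 22 mm high, on the table in front of the rack; origin at its underside
- sleeve: bystander: grey steel sleeve 25 mm wide, 30 mm high, standing on the table in front of the rack; origin at its underside

How it is judged:
By the outcome, as a careful person would: the job done as asked, in the order asked, and still so for the second after the job is handed in, with the robot touching nothing.
Of tray_1, tray_2, tray_3 only 2 to 3 are there at a start; the rules pass over those that are not, and their reading is None.
At some moment in a run one of tray_1, tray_2, tray_3 may be knocked a few centimetres aside while the robot is not near it.
Once in a run the grip may slacken for a moment while it holds something.
It also fails if it takes over 210 s, if anything falls off the work surface, if the arm or the gripper's body presses on something with over 40 N, if the wrist force passes 120 N, or if a joint passes its speed limit or range.

## Working session

There is one attempt and no reset: what is moved stays moved. The work goes in short steps, Python scripts to look and compute and a tool call to move; the robot and the scene stay as the last step left them, time stands still between calls to the robot, and variables do not carry over. Pictures are saved under pics/ and viewed, at most 14 in all, crops included, and the job is handed in when it is done.

Besides the shell and the picture viewer there is one more tool, called after "Call:" as a command line: name --argument value ..., lists and objects as JSON in quotes. jog_arm: Moves the arm, as the interface text tells. Its arguments: {"type":"object","properties":{"deltas":{"type":"array"},"grip_force":{"type":"number"}},"required":["deltas"]}

```bash
mkdir -p pics
python3 - <<'E'
from rig import manip, imaging
import cv2,numpy as np
np.set_printoptions(precision=4,suppress=True)
s=manip.get_state(); print(s)
for n in ["scene","side"]:
    im=imaging.get_image(n); cv2.imwrite(f"pics/{n}0.png",cv2.resize(im,(800,600),interpolation=cv2.INTER_CUBIC))
    c=imaging.calibration(n); print(n,c["mtx"],c["cam_to_world"])
E
```

```text
{'clock': 0.0, 'qpos': array([ 1.116 ,  0.2766,  1.5061,  0.    ,  1.3607, -0.121 ]), 'qd': array([ 0.0012, -0.0007,  0.0001, -0.0014, -0.0008,  0.0001]), 'effort': array([  0.0015, -41.6768, -24.5806,   0.0002,   0.0109,   0.    ]), 'position': array([0.1881, 0.5428, 0.2117]), 'ee_rot': array([-0.0003,  0.1661,  0.9861, -0.0009]), 'contact_force': array([-0.7807,  0.5547, -1.1849]), 'moment': array([-0.0002,  0.0048,  0.0304]), 'gripper_force': 0.0, 'width': 0.08558489567004417}
scene [[526.2261   0.     279.2776]
 [  0.     526.2261 206.813 ]
 [  0.       0.       1.    ]] [[ 0.8451 -0.2293  0.4829  0.1423]
 [-0.534  -0.4049  0.7422 -0.7344]
 [ 0.0253 -0.8851 -0.4646  0.5173]
 [ 0.      0.      0.      1.    ]]
side [[460.3751   0.     277.1949]
 [  0.     460.3751 212.1565]
 [  0.       0.       1.    ]] [[ 0.348  -0.6746  0.651  -0.0086]
 [-0.9375 -0.2546  0.2373 -0.3063]
 [ 0.0057 -0.6929 -0.721   0.7334]
 [ 0.      0.      0.      1.    ]]
```

View pics/scene0.png

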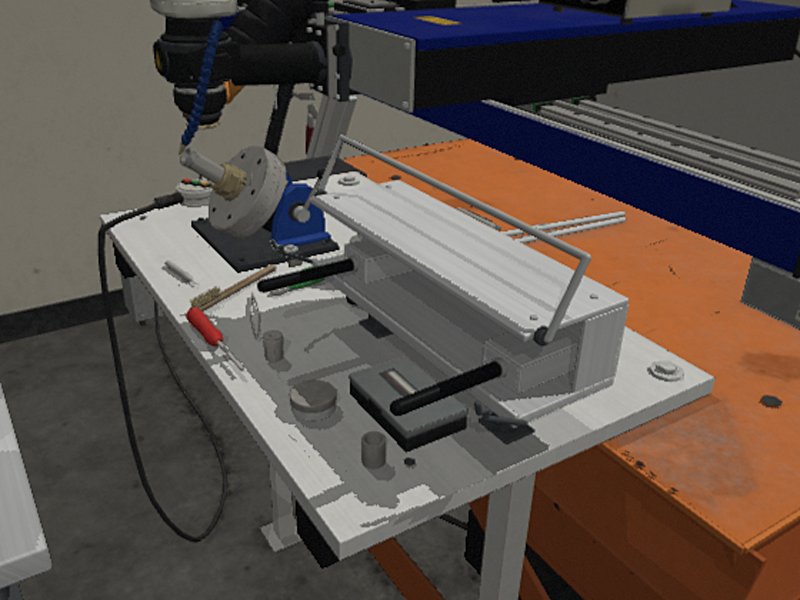

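View pics/side0.png

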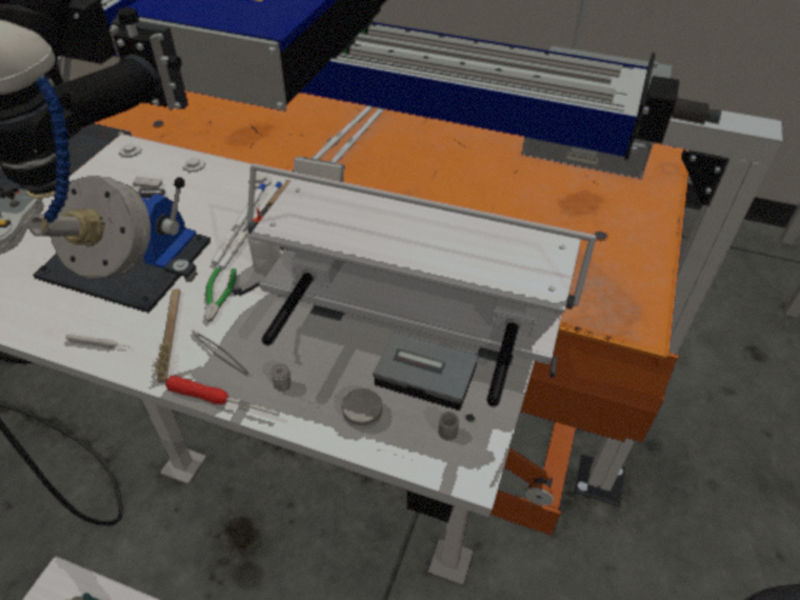

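Run:
```python
import cv2
a=cv2.imread("pics/scene0.png");b=cv2.imread("pics/side0.png")
# crops in 800x600 coordinates, 2x
cv2.imwrite("pics/c1.png",cv2.resize(a[120:420,240:640],None,fx=2,fy=2,interpolation=cv2.INTER_CUBIC))
cv2.imwrite("pics/c2.png",cv2.resize(b[150:450,220:620],None,fx=2,fy=2,interpolation=cv2.INTER_CUBIC))
```

```text
(no output)
```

View pics/c1.png

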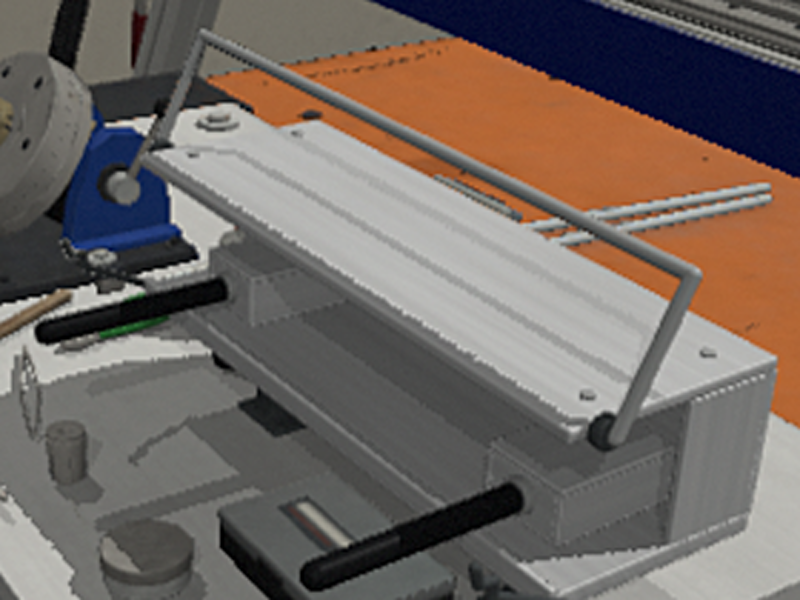

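View pics/c2.png

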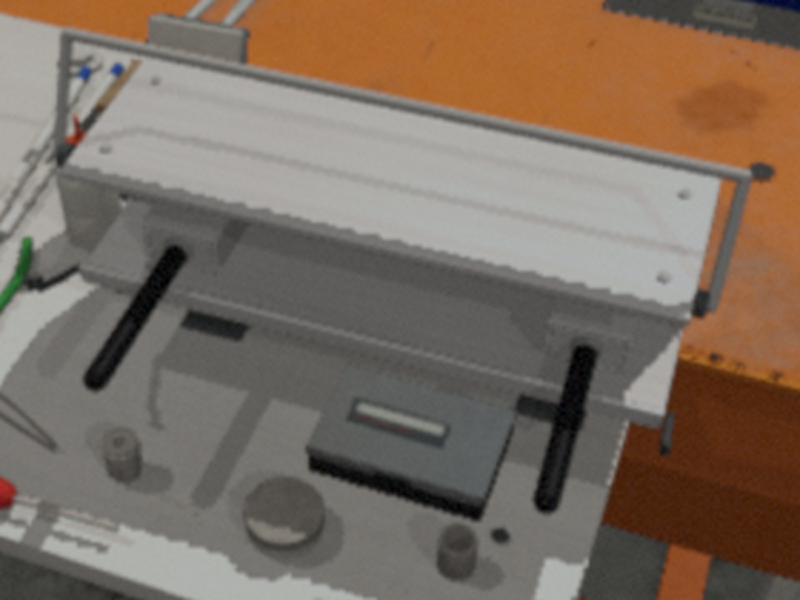

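```bash
cat > h.py <<'E'
from rig import manip, imaging
import cv2,numpy as np
from scipy.optimize import least_squares
from scipy.spatial.transform import Rotation as R
np.set_printoptions(precision=4,suppress=True)
C={n:imaging.calibration(n) for n in("scene","side")}
def proj(n,p):
    c=C[n];T=np.linalg.inv(c["cam_to_world"]);q=np.atleast_2d(p)@T[:3,:3].T+T[:3,3]
    u=q@c["mtx"].T; return u[:,:2]/u[:,2:]
def rk(p,r): # rack mm -> world
    p=np.atleast_2d(p)/1000.; c,s=np.cos(r[2]),np.sin(r[2])
    return np.c_[r[0]+c*p[:,0]-s*p[:,1],r[1]+s*p[:,0]+c*p[:,1],p[:,2]]
def cp(n,u): # crop->px
    o={"scene":(240,120),"side":(220,150)}[n]
    return (np.array(o)+np.atleast_2d(u)/2.)*.7
def fit(obs,x0):
    # obs: list (cam,pt_mm,px)
    f=lambda r:np.concatenate([(proj(n,rk(p,r))[0]-px) for n,p,px in obs])
    return least_squares(f,x0,loss="soft_l1")
E
cat > f1.py <<'E'
from h import *
S=lambda u,v:cp("scene",(u,v))[0]
D=lambda u,v:cp("side",(u,v))[0]
obs=[("scene",(75,-205,177),S(776,358)),("scene",(-64,-205,177),S(571,430)),("scene",(-64,205,177),S(140,153)),
("scene",(75,-205,85),S(747,517)),("side",(-64,-205,177),D(690,308)),("side",(75,-205,177),D(718,180)),("side",(-64,205,177),D(58,170))]
best=min((fit(obs,[.5,.2,a]) for a in np.arange(-3,3,.5)),key=lambda r:r.cost)
print(best.x,best.cost,best.fun)
r=best.x
for nm,o in (("L",[("scene",(-175,0,102),S(42,332)),("scene",(-40,0,102),S(224,290)),("side",(-175,0,102),D(95,380)),("side",(-40,0,102),D(178,252))]),
 ("R",[("scene",(-175,0,102),S(313,576)),("scene",(-40,0,102),S(519,498)),("side",(-175,0,102),D(547,503)),("side",(-40,0,102),D(585,352))])):
    b=fit(o,r); d=b.x[:2]-r[:2];c,s=np.cos(r[2]),np.sin(r[2])
    print(nm,b.x,"rack xy mm",1000*(c*d[0]+s*d[1]),1000*(-s*d[0]+c*d[1]),"dyaw deg",np.degrees(b.x[2]-r[2]),b.fun)
# bail
rr=lambda a:(-45-80*np.cos(a),173+80*np.sin(a))
def g(a):
    x,z=rr(a[0]);return np.concatenate([proj("scene",rk((x,-215,z),r))[0]-S(695,273),proj("scene",rk((x,215,z),r))[0]-S(203,37),proj("side",rk((x,-215,z),r))[0]-D(746,174),proj("side",rk((x,215,z),r))[0]-D(67,36)])
b=least_squares(g,[1.8]);print("bail",b.x,b.fun,rr(b.x[0]))
np.save("rack.npy",r)
E
python3 f1.py
```

```text
[ 0.6107 -0.1043  0.0233] 8.695553691660113 [ 0.9621 -0.5779 -1.4137  0.4723 -0.6503 -0.1415  0.7332 -1.5625 -0.3491
  4.6455  1.6481 -1.981  -0.2084 -0.2783]
L [0.6143 0.0373 0.0482] rack xy mm 6.807172112452639 141.52462889081193 dyaw deg 1.4227498816465316 [-0.7519  1.0351  2.3044 -2.0113 -0.25    1.9579  0.0217 -2.5164]
R [ 0.6245 -0.2486  0.0688] rack xy mm 10.373977062640636 -144.5363095477087 dyaw deg 2.6042033981688815 [-0.9938  1.1162  2.041  -2.9217 -0.1335  1.2896 -0.037  -3.4701]
bail [2.0472] [-0.6494  1.0742  0.5353 -0.6919 -0.5797  1.3651  0.4117 -1.1269] (np.float64(-8.311938819282915), np.float64(244.09139305710613))
```

```bash
cat >> h.py <<'E'
def unproj(n,px,z):
    c=C[n];d=c["cam_to_world"][:3,:3]@np.linalg.inv(c["mtx"])@np.r_[px,1];o=c["cam_to_world"][:3,3]
    return o+d*(z-o[2])/d[2]
E
python3 - <<'E'
from h import *
S=lambda *u:cp("scene",u)[0]
D=lambda *u:cp("side",u)[0]
F=lambda *u:np.array(u)*.7
for n,a,b in(("collet/sleeve left",F(281,387),F(274,358)),("tin",F(362,417),F(313,413)),("right cyl",F(449,436),F(373,465))):
    print(n,unproj("side",a,0)[:2],unproj("scene",b,0)[:2])
print("box corners",[unproj("side",D(*p),.03)[:2] for p in((350,375),(515,410),(480,500),(310,455))])
print("head base",[unproj("side",F(*p),0.01)[:2] for p in((38,272),(150,307),(210,240),(100,205))])
print("head disc top",unproj("side",F(100,180),.12))
print("table corner",unproj("side",F(490,515),0),unproj("side",F(0,357),0))
E
```

```text
collet/sleeve left [0.4476 0.0274] [0.4507 0.0259]
tin [ 0.4414 -0.0956] [ 0.4415 -0.1026]
right cyl [ 0.4539 -0.2123] [ 0.455  -0.2138]
box corners [array([ 0.5628, -0.0969]), array([ 0.5731, -0.2146]), array([ 0.4921, -0.2135]), array([ 0.4872, -0.0966])]
head base [array([0.5078, 0.4885]), array([0.5055, 0.277 ]), array([0.672 , 0.2745]), array([0.6854, 0.5068])]
head disc top [0.6325 0.4238 0.12  ]
table corner [ 0.3672 -0.2898  0.    ] [0.354  0.4268 0.    ]
```

Call:
jog_arm --deltas '[0,0,20,0,0,90,1,0,0,20,60,-200,110,1,0,0,20,60,-400,110,1,0,0,20,60,-500,110,1,0,0,20,60,-500,110,1,0,0,20,60,-500,110,1,0,0,20,60,-500,110,1,0,0,20,60,-500,110,1,0,0,20,60,-500,110,1,0,0,20,60,-500,110,1,0,0,20,60,-500,110,1,0,0,20,60,-500,110,1,0,0,20,60,-500,110,1,0,0,20,60,-500,110,1,0,0,20,60,-500,110,1]'

```text
clock: 1.6
position: [0.2481, 0.0443, 0.3224]
ee_rot: [-0.0, -0.009, 1.0, 0.0]
contact_force: [-0.0, -0.2, 0.8]
width: 0.0856
gripper_force: 0.0
```

Call:
jog_arm --deltas '[0,-90,0,60,0,-20,1,0,-90,0,60,0,-20,1,0,-90,0,60,0,-20,1,0,-90,0,60,0,-20,1,0,-90,0,60,0,-20,1,0,-90,0,60,0,-20,1,0,-90,0,60,0,-20,1,0,-90,0,60,0,-20,1,0,-90,0,60,0,-20,1,0,-90,0,60,0,-20,1,0,-90,0,60,0,-20,1,0,-90,0,60,0,-20,1,0,-90,0,60,0,-20,1,0,-90,0,60,0,-20,1,0,-90,0,60,0,-20,1,0,-90,0,60,0,-20,1]'

```text
clock: 3.2
position: [0.2916, 0.0499, 0.2433]
ee_rot: [0.553, 0.012, 0.833, -0.017]
contact_force: [1.5, 0.6, -0.7]
width: 0.0856
gripper_force: 0.0
```

Run:
```python
from h import *
s=manip.get_state();print(s["clock"],s["qpos"],s["position"],s["ee_rot"])
w=imaging.calibration("wrist");Rt=R.from_quat(np.r_[s["ee_rot"][1:],s["ee_rot"][0]]).as_matrix()
print(Rt,Rt.T@(w["cam_to_world"][:3,3]-s["position"]),Rt.T@w["cam_to_world"][:3,:3],w["mtx"])
```

```text
3.2 [ 0.0614 -0.7515  2.6823 -1.1789  0.1062 -0.3682] [0.2916 0.0499 0.2433] [ 0.5529  0.0122  0.833  -0.0168]
[[-0.3884  0.0389  0.9207]
 [ 0.0017  0.9991 -0.0415]
 [-0.9215 -0.0145 -0.3881]] [ 0.0761 -0.0004 -0.1622] [[-0.0006 -0.9547 -0.2977]
 [ 1.     -0.0005 -0.0005]
 [ 0.0003 -0.2977  0.9547]] [[325.1923   0.     282.526 ]
 [  0.     325.1923 207.0155]
 [  0.       0.       1.    ]]
```

Call:
jog_arm --deltas '[0,60,0,150,0,50,1,0,60,0,150,0,50,1,0,60,0,150,0,50,1,0,60,0,150,0,50,1,0,60,0,150,0,50,1,0,60,0,150,0,50,1,0,60,0,150,0,50,1,0,60,0,150,0,50,1,0,60,0,150,0,50,1,0,60,0,150,0,50,1]'

```text
clock: 4.2
position: [0.4418, 0.0499, 0.2838]
ee_rot: [0.055, -0.001, 0.998, -0.023]
contact_force: [-0.1, -0.2, -0.8]
width: 0.0849
gripper_force: 0.0
```

Run:
```python
from h import *
import json,itertools
s=manip.get_state();q=s["qpos"];print(list(q.round(4)),list(s["position"].round(4)),list(s["ee_rot"].round(4)))
data=[([1.116,.2766,1.5061,0,1.3607,-.121],[.1881,.5428,.2117],[-.0003,.1661,.9861,-.0009]),
([0.0614,-0.7515,2.6823,-1.1789,0.1062,-0.3682],[0.2916,0.0499,0.2433],[0.5529,0.0122,0.833,-0.0168]),(q,s["position"],s["ee_rot"])]
json.dump([[list(map(float,v)) for v in d] for d in data],open("kin.json","w"))
M=lambda e:R.from_quat(np.r_[e[1:],e[0]])
for s1,s4,s6 in itertools.product((1,-1),repeat=3):
  for off in range(0,360,90):
    e=[]
    for d in data:
        a=d[0]
        r=R.from_euler('ZYZYZ',[s1*a[0],a[1]+a[2],s4*a[3],a[4],s6*a[5]+np.radians(off)])if 0 else R.from_euler('ZYZ',[s1*a[0],a[1]+a[2],s4*a[3]])*R.from_euler('YZ',[a[4],s6*a[5]+np.radians(off)])
        e.append((M(np.array(d[2])).inv()*r).magnitude())
    if sum(e)<1: print(s1,s4,s6,off,e)
```

```text
[np.float64(-0.0057), np.float64(-0.0221), np.float64(1.6929), np.float64(-0.0453), np.float64(1.3599), np.float64(-1.5721)] [np.float64(0.4418), np.float64(0.0499), np.float64(0.2838)] [np.float64(0.0554), np.float64(-0.0013), np.float64(0.9982), np.float64(-0.0225)]
1 1 1 90 [0.00011918028462903168, 0.00016390858662072272, 2.8676853000693876e-16]
-1 -1 -1 270 [0.6675553339148409, 0.08312630671395331, 0.09035771998976785]
```

```bash
cat > kin.py <<'E'
from h import *
import json
def mats(q):
    r1=R.from_euler('Z',[q[0]]).as_matrix().reshape(3,3);r2=r1@R.from_euler('Y',q[1]).as_matrix();r3=r1@R.from_euler('Y',q[1]+q[2]).as_matrix()
    rt=r3@R.from_euler('ZYZ',[q[3],q[4],q[5]+np.pi/2]).as_matrix();return r1,r2,r3,rt
def lin(q):
    a,b,c,t=mats(q);return np.c_[a,b[:,2],c[:,0],c[:,2],t[:,2]]
D=json.load(open("kin.json"))
A=np.vstack([lin(d[0]) for d in D]);B=np.concatenate([d[1] for d in D])
P,_,rank,sv=np.linalg.lstsq(A,B,rcond=None)
def fk(q): return lin(q)@P,mats(q)[3]
LO=np.array([-2.89,-.75,.22,-1.18,.11,-2.7]);HI=np.array([2.89,2.08,2.7,4.32,2.71,2.7])
def ik(p,Rm,q0):
    f=lambda q:np.r_[(fk(q)[0]-p)*5,(R.from_matrix(fk(q)[1].T@Rm)).as_rotvec()]
    b=least_squares(f,np.clip(q0,LO+.01,HI-.01),bounds=(LO,HI));return b.x,np.linalg.norm(b.fun)
if __name__=="__main__": print(P,rank,sv,A@P-B)
E
python3 kin.py
```

```text
[-0.0003  0.0694  0.137   0.6299  0.0605  0.4214  0.3834] 7 [3.3283 2.4599 1.7336 0.8939 0.2331 0.1002 0.0524] [ 0. -0.  0.  0. -0. -0.  0.  0. -0.]
```

```bash
cat > plan.py <<'E'
from kin import *
def Rtool(al,rho,yaw,sgn=1):
    hx=np.array([np.cos(yaw),np.sin(yaw),0]);hy=np.array([-np.sin(yaw),np.cos(yaw),0]);hz=np.array([0,0,1.])
    z=np.cos(al)*hx+np.sin(al)*(np.sin(rho)*hy-np.cos(rho)*hz)
    y=np.cross(z,hx);y/=np.linalg.norm(y)
    y*=sgn
    return np.c_[np.cross(y,z),y,z]
def pose(g,al,rho,yaw,sgn): # g grasp point
    M=Rtool(al,rho,yaw,sgn);return g+.008*M[:,2],M
if __name__=="__main__":
    rng=np.random.default_rng(0)
    for name,y in(("L",.037),("R",-.255)):
      for x in (.47,.50,.52):
        for al in (50,65,80,90):
          for sgn in(1,-1):
            # multi-branch feasibility by rho, then continuity
            best=None
            seeds=[[0,0,1.7,a,.8,b] for a in(0,1.57,3.14) for b in(-1.5,0,1.5)]
            for sd in seeds:
                p,M=pose(np.array([x,y,.12]),np.radians(al),0,.03,sgn)
                q,e=ik(p,M,np.array(sd))
                if e>1e-4: continue
                rr=[0,0];
                for k,d in((0,-1),(1,1)):
                    qq=q
                    for t in range(10,130,10):
                        p,M=pose(np.array([x,y,.12]),np.radians(al),np.radians(d*t),.03,sgn)
                        q2,e=ik(p,M,qq)
                        if e>1e-4 or abs(q2-qq).max()>1.2:break
                        rr[k]=d*t;qq=q2
                if best is None or rr[1]-rr[0]>best[0]: best=(rr[1]-rr[0],rr,q.round(2))
            if best and best[0]>=80: print(name,x,al,sgn,best)
E
time timeout 570 python3 plan.py
```

```text
L 0.47 50 1 (120, [0, 120], array([-0.18, -0.01,  2.45,  1.41,  0.13,  0.  ]))
L 0.47 65 1 (160, [-40, 120], array([-0.12,  0.02,  2.22,  0.14,  0.48,  1.31]))
L 0.47 80 1 (180, [-60, 120], array([-0.09,  0.12,  2.01,  0.03,  0.84,  1.44]))
L 0.47 80 -1 (160, [-110, 50], array([-0.09,  0.12,  2.01,  0.03,  0.84, -1.7 ]))
L 0.47 90 1 (190, [-70, 120], array([-0.07,  0.2 ,  1.88,  0.  ,  1.06,  1.47]))
L 0.47 90 -1 (180, [-120, 60], array([-0.07,  0.2 ,  1.88, -0.  ,  1.06, -1.67]))
L 0.5 50 1 (120, [0, 120], array([-0.16,  0.04,  2.4 ,  1.4 ,  0.12,  0.03]))
L 0.5 65 1 (160, [-40, 120], array([-0.11,  0.06,  2.17,  0.13,  0.48,  1.33]))
L 0.5 80 1 (190, [-70, 120], array([-0.08,  0.16,  1.95,  0.03,  0.86,  1.45]))
L 0.5 80 -1 (150, [-90, 60], array([-0.08,  0.16,  1.95,  0.03,  0.86, -1.7 ]))
L 0.5 90 1 (200, [-80, 120], array([-0.07,  0.25,  1.82,  0.  ,  1.08,  1.48]))
L 0.5 90 -1 (180, [-110, 70], array([-0.07,  0.25,  1.82,  0.  ,  1.08, -1.67]))
L 0.52 50 1 (120, [0, 120], array([-0.14,  0.07,  2.36,  1.36,  0.11,  0.08]))
L 0.52 65 1 (160, [-40, 120], array([-0.1 ,  0.09,  2.13
[... 1150 characters left out ...]
-2.35]))
R 0.5 90 1 (170, [-50, 120], array([-0.6 ,  0.33,  1.69,  0.  ,  1.12,  0.95]))
R 0.5 90 -1 (170, [-50, 120], array([-0.6 ,  0.33,  1.69,  0.  ,  1.12, -2.2 ]))
R 0.52 50 1 (160, [-40, 120], array([-0.94,  0.21,  2.17,  1.1 ,  0.63, -0.28]))
R 0.52 65 1 (150, [-30, 120], array([-0.78,  0.21,  1.98,  0.49,  0.71,  0.42]))
R 0.52 80 1 (160, [-40, 120], array([-0.65,  0.28,  1.78,  0.13,  0.95,  0.82]))
R 0.52 80 -1 (160, [-40, 120], array([-0.65,  0.28,  1.78,  0.13,  0.95, -2.32]))
R 0.52 90 1 (170, [-50, 120], array([-0.58,  0.35,  1.65, -0.  ,  1.14,  0.96]))
R 0.52 90 -1 (170, [-50, 120], array([-0.58,  0.35,  1.65,  0.  ,  1.14, -2.18]))
real	0m55.858s
user	0m55.610s
sys	0m0.158s
```

```bash
cat >> plan.py <<'E'
def delta(p,M,s=None):
    s=s or manip.get_state();e=s["ee_rot"];Rn=R.from_quat(np.r_[e[1:],e[0]]).as_matrix()
    return np.r_[np.degrees(R.from_matrix(M@Rn.T).as_rotvec()),(p-s["position"])*1000].round(1)
E
python3 - <<'E'
from plan import *
S=lambda *u:cp("scene",u)[0]
Dd=lambda *u:cp("side",u)[0]
for n,a,b,c,d in(("L",(42,332),(222,290),(95,380),(178,254)),("R",(313,576),(517,498),(547,503),(585,352))):
    for cam,f,(t,j) in(("scene",S,(a,b)),("side",Dd,(c,d))):
        T,J=unproj(cam,f(*t),.102)[:2],unproj(cam,f(*j),.102)[:2]
        print(n,cam,T,J,np.linalg.norm(J-T),np.degrees(np.arctan2(*(J-T)[::-1])))
print(np.load("rack.npy"))
# joint trajectories, sgn1 alpha65
for n,y in(("L",.035),("R",-.255)):
    q=np.array([-.1,.1,2.1,.1,.5,1.3])
    for z,rho in((.25,-10),(.102,-10),(.126,-10),(.126,20),(.126,50),(.126,80),(.113,80),(.113,-10)):
        p,M=pose(np.array([.485,y,z]),np.radians(65),np.radians(rho),.03,1);q,e=ik(p,M,q);print(n,z,rho,q.round(2),e.round(5))
E
```

```text
L scene [0.4421 0.0319] [0.5653 0.0306] 0.12315256184090605 -0.6283762882854768
L side [0.4437 0.0307] [0.5659 0.0315] 0.12220697032644591 0.3595070661341098
R scene [ 0.4523 -0.2592] [ 0.5762 -0.2554] 0.1239244765866455 1.7628255359968712
R side [ 0.4525 -0.2601] [ 0.5761 -0.2534] 0.12380556217748082 3.1286665263205604
[ 0.6107 -0.1043  0.0233]
L 0.25 -10 [ 0.06 -0.09  1.95 -0.23  0.85  1.68] 0.0
L 0.102 -10 [ 0.06  0.09  2.21 -0.42  0.43  1.91] 0.0
L 0.126 -10 [ 0.06  0.05  2.17 -0.36  0.5   1.84] 0.0
L 0.126 20 [-0.46  0.08  2.19  0.75  0.76  0.63] 0.0
L 0.126 50 [-0.78  0.35  2.2   1.01  1.19  0.28] 0.0
L 0.126 80 [-0.89  0.72  2.2   1.07  1.52  0.12] 0.0
L 0.113 80 [-0.89  0.75  2.2   1.07  1.5   0.09] 0.0
L 0.113 -10 [ 0.06  0.07  2.2  -0.39  0.47  1.88] 0.0
R 0.25 -10 [-0.74 -0.01  1.88  0.24  0.85  0.64] 0.0
R 0.102 -10 [-0.74  0.16  2.13  0.42  0.46  0.42] 0.0
R 0.126 -10 [-0.74  0.12  2.1   0.37  0.52  0.48] 0.0
R 0.126 20 [-0.99  0.3   1.89  0.63  1.1   0.29] 0.0
R 0.126 50 [-1.11  0.57  1.72  0.74  1.53  0.33] 0.0
R 0.126 80 [-1.16  0.84  1.64  0.86  1.86  0.41] 0.0
R 0.113 80 [-1.16  0.86  1.64  0.85  1.85  0.4 ] 0.0
R 0.113 -10 [-0.74  0.14  2.12  0.39  0.49  0.45] 0.0
```

Call:
jog_arm --deltas '[0,0,-8,0,0,30,1,0,0,-17,0,0,50,1,0,0,-25,0,0,50,1,0,0,-34,0,0,50,1,0,0,-42,0,0,50,1,0,0,-51,0,0,50,1,0,0,-59,0,0,50,1,0,0,-68,0,0,50,1,0,0,-76,0,0,50,1,0,0,-85,0,0,50,1,0,0,-93,0,0,50,1,0,0,-102,0,0,50,1,0,0,-110,0,0,50,1,0,0,-119,0,0,50,1,0,0,-127,0,0,50,1,0,0,-136,0,0,50,1,0,0,-144,0,0,50,1,0,0,-153,0,0,50,1,0,0,-160,0,0,50,1,0,0,-160,0,0,50,1]'

```text
clock: 6.2
position: [0.4358, 0.0496, 0.3343]
ee_rot: [-0.013, 0.983, 0.174, -0.059]
contact_force: [0.2, 0.7, 0.4]
width: 0.0852
gripper_force: 0.0
```

Run:
```python
from plan import *
a=np.radians
for g,rho in(((.487,.031,.20),-10),((.487,.031,.103),-10)):
    print(delta(*pose(np.array(g),a(65),a(rho),0.005,1)))
```

```text
[  -6.6  -33.2  -17.1   54.5  -19.8 -141.4]
[  -6.6  -33.2  -17.1   54.5  -19.8 -238.4]
```

Call:
jog_arm --deltas '[-6.6,-33.2,-17.1,54.5,-19.8,-141.4,1,-6.6,-33.2,-17.1,54.5,-19.8,-141.4,1,-6.6,-33.2,-17.1,54.5,-19.8,-141.4,1,-6.6,-33.2,-17.1,54.5,-19.8,-141.4,1,-6.6,-33.2,-17.1,54.5,-19.8,-141.4,1,-6.6,-33.2,-17.1,54.5,-19.8,-141.4,1,-6.6,-33.2,-17.1,54.5,-19.8,-141.4,1,-6.6,-33.2,-17.1,54.5,-19.8,-141.4,1,-6.6,-33.2,-17.1,54.5,-19.8,-141.4,1,-6.6,-33.2,-17.1,54.5,-19.8,-141.4,1]'

```text
clock: 7.2
position: [0.4932, 0.0282, 0.1942]
ee_rot: [0.084, 0.973, 0.02, 0.216]
contact_force: [-0.0, -0.1, -0.4]
width: 0.0854
gripper_force: 0.0
```

Run:
```python
from plan import *
s=manip.get_state();print(s["position"],s["qpos"])
im=imaging.get_image("wrist");cv2.imwrite("pics/w1.png",im)
print(delta(*pose(np.array((.487,.031,.103)),np.radians(65),np.radians(-10),0.005,1)))
```

```text
[0.4932 0.0282 0.1942] [ 0.0548 -0.036   2.0353 -0.2715  0.7261  1.7503]
[ -0.1   0.    0.2  -2.5   1.6 -98. ]
```

View pics/w1.png

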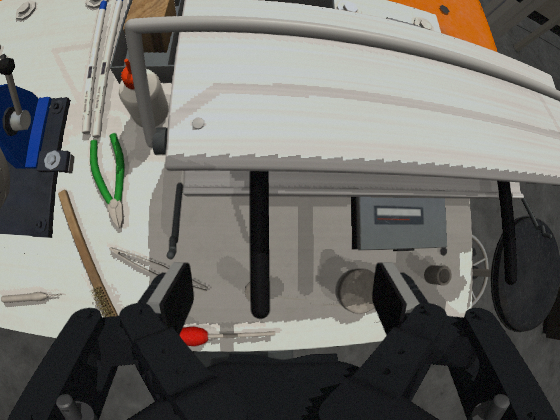

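Call:
jog_arm --deltas '[0,0,0,-2.5,1.6,-45,0.6,0,0,0,-2.5,1.6,-75,0.6,0,0,0,-2.5,1.6,-98,0.6,0,0,0,-2.5,1.6,-98,0.6,0,0,0,-2.5,1.6,-98,0.6,0,0,0,-2.5,1.6,-98,0,0,0,0,-2.5,1.6,-98,0,0,0,0,-2.5,1.6,-98,0,0,0,0,-2.5,1.6,-98,0,0,0,0,-2.5,1.6,-98,0,0,0,0,-2.5,1.6,-98,0,0,0,0,-2.5,1.6,-98,0]' --grip_force 80

```text
clock: 8.45
position: [0.4894, 0.0302, 0.0954]
ee_rot: [0.084, 0.973, 0.02, 0.216]
contact_force: [0.8, -0.5, -0.1]
width: -0.0002
gripper_force: 0.2
```

```bash
cat > flip.py <<'E'
from plan import *
# rows for the flip from the current grasp: lift, rotate about handle axis by 90 in steps, lower so that axis ends at zend
import sys
yaw=float(sys.argv[1]);lift=float(sys.argv[2]);tot=float(sys.argv[3])
s=manip.get_state();e=s["ee_rot"];Rn=R.from_quat(np.r_[e[1:],e[0]]).as_matrix();p=s["position"];g=p-.008*Rn[:,2]
print("grasp",g,"width",s["width"],s["gripper_force"],"rho",np.degrees(np.arctan2(Rn[1,2],-Rn[2,2])))
h=np.array([np.cos(yaw),np.sin(yaw),0])
for t in np.linspace(0,tot,7):
    Q=R.from_rotvec(np.radians(t)*h).as_matrix();d=(g+Q@(p-g)-p)*1000
    print((h*t).round(1),d[:2].round(1),(d[2]+lift).round(1))
E
python3 flip.py 0.005 24 90
```

```text
grasp [0.486  0.0314 0.1025] width -0.0002127805256746905 0.17166785895824432 rho -9.84315817730345
[0. 0. 0.] [0. 0.] 24.0
[15.   0.1  0. ] [-0.   1.9] 23.9
[30.   0.1  0. ] [-0.   3.7] 24.3
[45.   0.2  0. ] [-0.   5.4] 25.2
[60.   0.3  0. ] [-0.   6.8] 26.5
[75.   0.4  0. ] [-0.   7.8] 28.1
[90.   0.4  0. ] [-0.   8.4] 29.9
```

Run:
```python
from h import *
im=np.hstack([imaging.get_image("side")[120:330,150:430],imaging.get_image("wrist")[60:270,130:410]])
cv2.imwrite("pics/m1.png",cv2.resize(im,(800,300),interpolation=cv2.INTER_CUBIC))
```

```text
(no output)
```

View pics/m1.png

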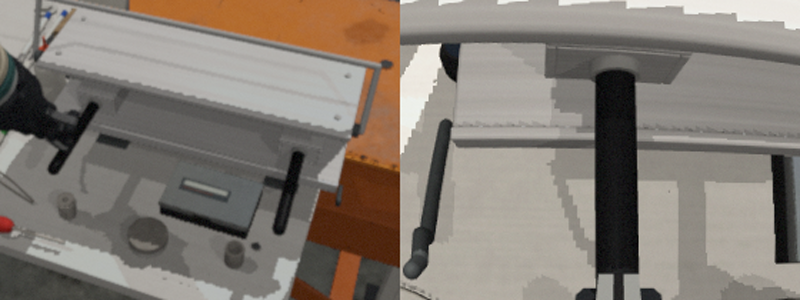

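Run:
```python
from h import *
a=imaging.get_image("side")[150:260,150:260];b=imaging.get_image("wrist")[180:290,210:320];c=imaging.get_image("scene")[150:260,150:260]
im=np.hstack([cv2.resize(x,(400,400),interpolation=cv2.INTER_CUBIC) for x in(a,b)])
cv2.imwrite("pics/m2.png",im)
s=manip.get_state();p=s["position"];e=s["ee_rot"];z=R.from_quat(np.r_[e[1:],e[0]]).as_matrix()[:,2]
print(proj("side",np.array([p,p+.011*z,p-.008*z])), proj("side",np.array([[.443,.031,.102],[.487,.031,.102],[.54,.031,.102]])))
```

```text
[[199.5435 223.1638]
 [202.0708 225.2041]
 [197.6695 221.651 ]] [[186.9053 238.2413]
 [198.1362 221.4415]
 [210.707  202.6374]]
```

View pics/m2.png

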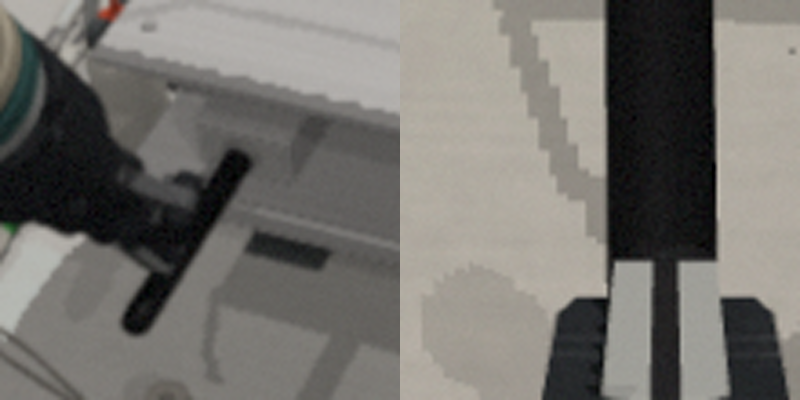

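Call:
jog_arm --deltas '[0,0,0,0,0,0,0.6,0,0,0,0,0,0,0.6,0,0,0,0,0,0,0.6,0,0,0,0,0,0,0.6,0,0,0,0,0,0,0.6]'

```text
clock: 9.2
position: [0.4892, 0.0301, 0.0952]
ee_rot: [0.084, 0.973, 0.02, 0.215]
contact_force: [-0.8, 0.5, 0.4]
width: 0.0515
gripper_force: 0.0
```

Run:
```python
from h import *
b=imaging.get_image("wrist")
a=imaging.get_image("side")[130:280,130:280]
s=manip.get_state();print(s["width"],s["contact_force"],s["gripper_force"],s["position"])
cv2.imwrite("pics/m3.png",np.hstack([cv2.resize(b[60:360,80:480],(500,375)),cv2.resize(a,(300,375),interpolation=cv2.INTER_CUBIC)]))
```

```text
0.050874514101920176 [0.5841 0.601  0.441 ] 0.0 [0.4892 0.0301 0.0952]
```

View pics/m3.png

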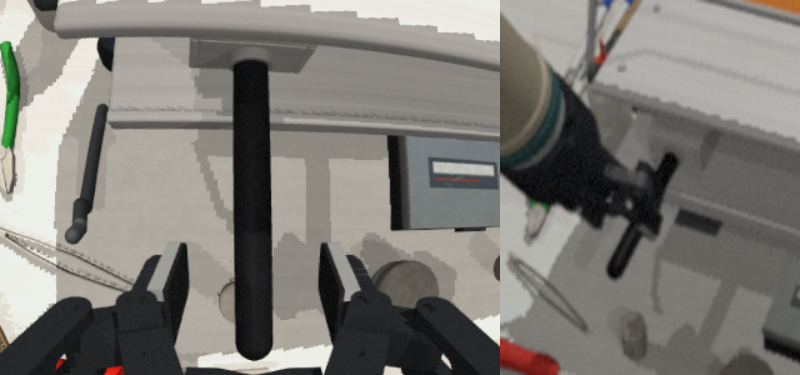

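Call:
jog_arm --deltas '[0,0,0,6,0,-15,0.6,0,0,0,6,0,-15,0.6,0,0,0,6,0,-15,0,0,0,0,6,0,-15,0,0,0,0,6,0,-15,0,0,0,0,6,0,-15,0,0,0,0,6,0,-15,0,0,0,0,6,0,-15,0]'

```text
clock: 10.1
position: [0.4953, 0.03, 0.0805]
ee_rot: [0.084, 0.973, 0.02, 0.216]
contact_force: [-0.4, -0.6, 1.5]
width: 0.0127
gripper_force: 78.2
```

Run:
```python
from h import *
a=imaging.get_image("side")[150:260,150:260];b=imaging.get_image("wrist")[180:330,190:340];c=imaging.get_image("scene")
cv2.imwrite("pics/sc2.png",c)
cv2.imwrite("pics/m4.png",np.hstack([cv2.resize(x,(400,400),interpolation=cv2.INTER_CUBIC) for x in(a,b)]+[])[:, :])
s=manip.get_state();p=s["position"];print(proj("scene",p),proj("scene",[[.443,.031,.102],[.495,.031,.102]]))
cv2.imwrite("pics/m4.png",np.hstack([cv2.resize(x,(390,390),interpolation=cv2.INTER_CUBIC) for x in(c[140:260,160:280],b)]))
```

```text
[[211.5862 204.774 ]] [[183.3922 200.293 ]
 [210.8078 193.7318]]
```

View pics/m4.png

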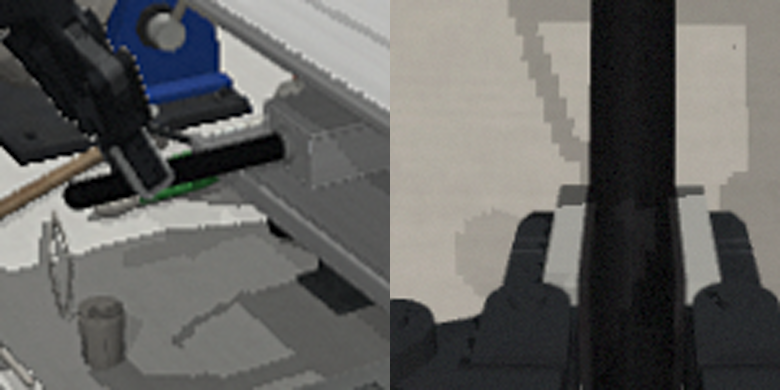

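```bash
cat >> plan.py <<'E'
def wproj(P,p,Rt):
    Rc=Rt@np.array([[0,-.9547,-.2977],[1,0,0],[0,-.2977,.9547]]);o=p+Rt@np.array([.0761,-.0004,-.1622])
    q=(np.atleast_2d(P)-o)@Rc;th=np.arctan2(np.hypot(q[:,0],q[:,1]),q[:,2]);u=q[:,:2]/np.hypot(q[:,0],q[:,1])[:,None]*th[:,None]*325.19
    return u+[282.5,207]
E
python3 - <<'E'
from plan import *
e=np.array([0.084,0.973,0.02,0.216]);Rt=R.from_quat(np.r_[e[1:],e[0]]).as_matrix();p=np.array([.4932,.0282,.1942])
for dz in(0,.02,-.02,.03): print(dz,wproj([[.443,.031,.102],[.562,.031,.102],[.443,.039,.102],[.443,.023,.102]],p+[0,0,dz],Rt))
# fingertip appearance now
p=manip.get_state()["position"];z=Rt[:,2];print(wproj([p+Rt[:,2]*k+Rt[:,1]*s*.008 for k in(-.03,-.02,-.01,0,.011) for s in(1,-1)],p,Rt))
E
```

```text
0 [[260.4014 310.8504]
 [261.3988 169.8892]
 [250.799  310.9608]
 [269.9451 310.6823]]
0.02 [[258.0318 306.7983]
 [259.0133 175.1981]
 [249.0763 306.8772]
 [266.9395 306.6708]]
-0.02 [[263.1447 315.5172]
 [264.1471 163.7952]
 [252.7969 315.6694]
 [273.419  315.2953]]
0.03 [[256.9643 304.9664]
 [257.9353 177.603 ]
 [248.3012 305.0325]
 [265.5842 304.8556]]
[[300.5339 278.4844]
 [266.1806 278.4976]
 [299.522  268.4407]
 [267.0966 268.4508]
 [298.6088 259.4355]
 [267.9232 259.4433]
 [297.7818 251.3278]
 [268.6717 251.3337]
 [296.9591 243.3044]
 [269.4164 243.3087]]
```

```bash
sed -i 's/g=p-.008\*Rn/g=p-float(sys.argv[4])*Rn/' flip.py; python3 flip.py 0.005 24 90 .0237
```

```text
grasp [0.4852 0.0337 0.1015] width 0.012636813035001191 78.20298671722412 rho -9.85670488096937
[0. 0. 0.] [0. 0.] 24.0
[15.   0.1  0. ] [-0.   5.6] 23.8
[30.   0.1  0. ] [-0.1 11.1] 25.0
[45.   0.2  0. ] [-0.1 16.1] 27.6
[60.   0.3  0. ] [-0.1 20.2] 31.4
[75.   0.4  0. ] [-0.1 23.2] 36.1
[90.   0.4  0. ] [-0.1 24.9] 41.4
```

Call:
jog_arm --deltas '[0,0,0,0,0,8,0,0,0,0,0,0,16,0,0,0,0,0,0,24,0,0,0,0,0,0,24,0,5,0,0,0,2,24,0,10,0,0,0,4,24,0,15,0.1,0,0,5.6,23.8,0,22,0.1,0,0,8,24.2,0,30,0.1,0,0,11,25,0,37,0.2,0,0,13.6,26,0,45,0.2,0,0,16,27.6,0,52,0.3,0,0,18.2,29.4,0,60,0.3,0,0,20.2,31.4,0,67,0.3,0,0,21.8,33.6,0,75,0.4,0,0,23.2,36,0,82,0.4,0,0,24.2,38.6,0,90,0.4,0,0,24.9,41.4,0,90,0.4,0,0,24.9,41.4,0,90,0.4,0,0,24.9,41.4,0]' --grip_force 100

```text
clock: 12.15
position: [0.4954, 0.0546, 0.1204]
ee_rot: [-0.628, 0.749, -0.138, 0.163]
contact_force: [0.4, 0.1, -0.7]
width: 0.0118
gripper_force: 100.1
```

Run:
```python
from plan import *
b=imaging.get_image("wrist");c=imaging.get_image("scene")
s=manip.get_state();print(s["qpos"],s["width"],s["gripper_force"])
cv2.imwrite("pics/m5.png",np.hstack([cv2.resize(x,(400,400),interpolation=cv2.INTER_CUBIC) for x in(c[100:300,140:340],b[10:410,80:480])]))
e=s["ee_rot"];Rt=R.from_quat(np.r_[e[1:],e[0]]).as_matrix();print(s["position"]-.0237*Rt[:,2])
```

```text
[-0.8666  0.7235  2.2306  1.1201  1.4903  0.0952] 0.011863946993423195 100.12121915817261
[0.4852 0.0342 0.1263]
```

View pics/m5.png

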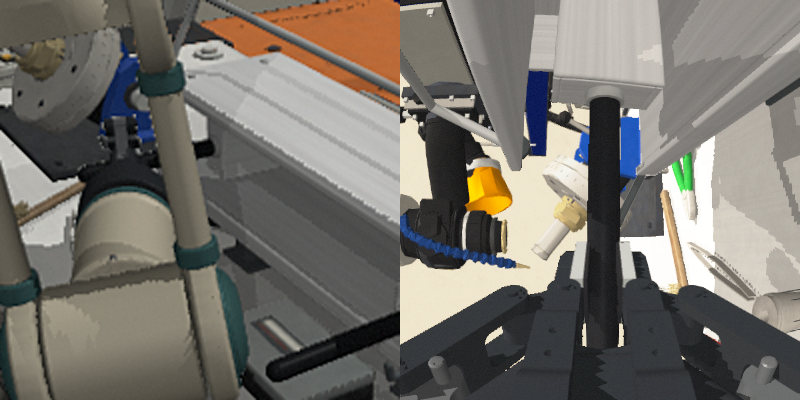

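Call:
jog_arm --deltas '[0,0,0,0,0,-6,0,0,0,0,0,0,-11,0,0,0,0,0,0,-13,0,0,0,0,0,0,-13,0]'

```text
clock: 12.65
position: [0.495, 0.0554, 0.1095]
ee_rot: [-0.629, 0.748, -0.137, 0.164]
contact_force: [-1.5, 0.2, 1.0]
width: 0.0122
gripper_force: 100.1
```

Call:
jog_arm --deltas '[0,0,0,0,0,0,0.3,0,0,0,0,0,0,0.45,0,0,0,0,0,0,0.6,0,0,0,0,0,0,0.6,0,0,0,0,0,0,0.6,0,0,0,-10,-22,4,0.6,0,0,0,-20,-44,8,0.6,0,0,0,-32,-70,12,0.6,0,0,0,-46,-98,17,0.6,0,0,0,-46,-98,17,0.6,0,0,0,-46,-98,17,0.6]'

```text
clock: 13.75
position: [0.4494, -0.0435, 0.1256]
ee_rot: [-0.628, 0.748, -0.138, 0.164]
contact_force: [0.2, 0.2, -0.1]
width: 0.0509
gripper_force: 0.0
```

Run:
```python
from plan import *
b=imaging.get_image("wrist");c=imaging.get_image("side");c2=imaging.get_image("scene")
cv2.imwrite("pics/m6.png",np.hstack([cv2.resize(x,(400,400),interpolation=cv2.INTER_CUBIC) for x in(c[110:310,130:330],b[10:410,80:480])]))
cv2.imwrite("pics/sc6.png",c2)
```

```text
(no output)
```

View pics/m6.png

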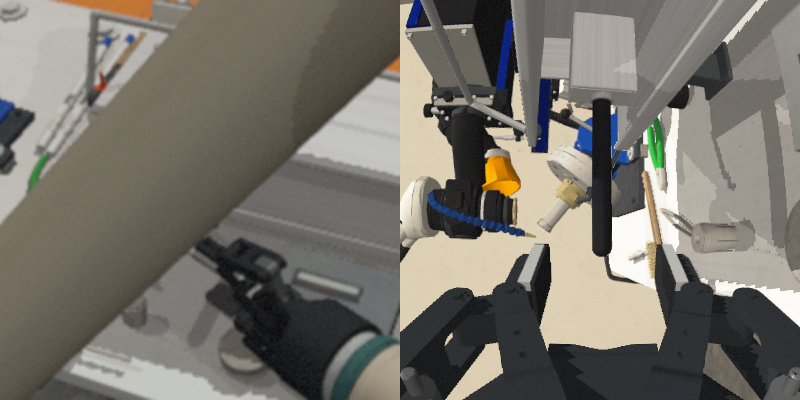

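```bash
cat >> plan.py <<'E'
def pose2(g,rho,yaw,al=65,off=.0237,sgn=1):
    M=Rtool(np.radians(al),np.radians(rho),yaw,sgn);return np.array(g)+off*M[:,2],M
E
python3 - <<'E'
from plan import *
print(delta(*pose2((.487,.034,.215),-10,.005)))
E
```

```text
[-90.2  -0.6   0.1  47.9  72.1  68. ]
```

Call:
jog_arm --deltas '[0,0,0,0,0,40,0.6,0,0,0,0,0,80,0.6,0,0,0,0,0,110,0.6,-8,0,0,10,10,120,0.6,-16,0,0,20,20,120,0.6,-24,0,0,30,30,120,0.6,-32,0,0,48,40,120,0.6,-40,0,0,48,50,120,0.6,-48,0,0,48,60,120,0.6,-56,0,0,48,72,120,0.6,-64,0,0,48,72,110,0.6,-72,0,0,48,72,100,0.6,-80,0,0,48,72,90,0.6,-86,0,0,48,72,80,0.6,-90,-0.6,0,48,72,68,0.6,-90,-0.6,0,48,72,68,0.6,-90,-0.6,0,48,72,68,0.6]'

```text
clock: 15.6
position: [0.4961, 0.0303, 0.1927]
ee_rot: [0.083, 0.973, 0.022, 0.215]
contact_force: [-0.1, 0.5, 0.2]
width: 0.0513
gripper_force: 0.0
```

```bash
cat > handle.py <<'E'
from plan import *
# dark handle in wrist image: per-row centre of the dark run nearest expected column, intersected with z plane
def handle(zpl,xs=(.46,.55),yguess=0,save=None):
    s=manip.get_state();e=s["ee_rot"];Rt=R.from_quat(np.r_[e[1:],e[0]]).as_matrix();p=s["position"]
    im=imaging.get_image("wrist");g=im.max(2);
    if save: cv2.imwrite(save,im)
    out=[]
    for x in np.arange(xs[0],xs[1],.01):
        ys=np.arange(yguess-.05,yguess+.05,.001);uv=wproj(np.c_[ys*0+x,ys,ys*0+zpl],p,Rt).round().astype(int)
        ok=(uv[:,0]>=0)&(uv[:,0]<560)&(uv[:,1]>=0)&(uv[:,1]<420)
        v=np.where(ok,g[uv[:,1].clip(0,419),uv[:,0].clip(0,559)],255)
        d=v<45;n,lab,st,_=cv2.connectedComponentsWithStats(d.astype(np.uint8)[None],connectivity=8)
        out.append((round(x,3),[(round(ys[a[0]]+a[2]/2000,4),int(a[2])) for a in st[1:] if 10<a[2]<26]))
    return out
if __name__=="__main__":
    import sys
    for o in handle(float(sys.argv[1]),yguess=float(sys.argv[2])):print(o)
    print(manip.get_state()["position"])
E
python3 handle.py .113 .034; python3 -c "
from plan import *
print(delta(*pose2((.487,.034,.113),-10,.005)))"
```

```text
(np.float64(0.46), [(np.float64(0.035), 16), (np.float64(0.0665), 15)])
(np.float64(0.47), [(np.float64(0.035), 16), (np.float64(0.065), 14)])
(np.float64(0.48), [(np.float64(0.035), 16)])
(np.float64(0.49), [(np.float64(0.0345), 15)])
(np.float64(0.5), [(np.float64(0.035), 16)])
(np.float64(0.51), [(np.float64(0.0345), 15)])
(np.float64(0.52), [(np.float64(0.0345), 15)])
(np.float64(0.53), [(np.float64(0.035), 16)])
(np.float64(0.54), [(np.float64(0.0355), 15)])
(np.float64(0.55), [(np.float64(0.0355), 15)])
[0.4969 0.0294 0.1935]
[  -0.2    0.    -0.     0.2    0.9 -101.7]
```

Call:
jog_arm --deltas '[0,0,0,0,2,-45,0.6,0,0,0,0,2,-85,0.6,0,0,0,0,2,-102,0.6,0,0,0,0,2,-102,0.6,0,0,0,0,2,-102,0.6,0,0,0,0,2,-102,0,0,0,0,0,2,-102,0,0,0,0,0,2,-102,0,0,0,0,0,2,-102,0,0,0,0,0,2,-102,0,0,0,0,0,2,-102,0]'

```text
clock: 16.75
position: [0.4978, 0.0312, 0.0923]
ee_rot: [0.084, 0.972, 0.021, 0.217]
contact_force: [0.3, -0.6, 2.4]
width: 0.0119
gripper_force: 98.0
```

```bash
python3 flip.py 0.0 12 90 .0237
```

```text
grasp [0.4877 0.0348 0.1134] width 0.011851562624567826 97.95511722564697 rho -9.78954648323065
[0. 0. 0.] [0. 0.] 12.0
[15.  0.  0.] [0.  5.6] 11.8
[30.  0.  0.] [ 0.  11.1] 13.0
[45.  0.  0.] [ 0. 16.] 15.6
[60.  0.  0.] [ 0.  20.1] 19.4
[75.  0.  0.] [ 0.  23.1] 24.1
[90.  0.  0.] [ 0.  24.8] 29.5
```

Call:
jog_arm --deltas '[0,0,0,0,0,6,0,0,0,0,0,0,13,0,0,0,0,0,0,13,0,7,0,0,0,2.7,12.8,0,15,0,0,0,5.6,12.8,0,22,0,0,0,8,13.3,0,30,0,0,0,11,14,0,37,0,0,0,13.6,15,0,45,0,0,0,16,16.6,0,52,0,0,0,18.2,18.4,0,60,0,0,0,20.1,20.4,0,67,0,0,0,21.8,22.6,0,75,0,0,0,23.1,25,0,82,0,0,0,24.2,27.6,0,90,0,0,0,24.8,30.5,0,90,0,0,0,24.8,30.5,0,90,0,0,0,24.8,22,0,90,0,0,0,24.8,14,0,90,0,0,0,24.8,7,0,90,0,0,0,24.8,7,0]'

```text
clock: 18.75
position: [0.4972, 0.0563, 0.0987]
ee_rot: [-0.628, 0.747, -0.138, 0.168]
contact_force: [0.4, 1.4, -1.6]
width: 0.0129
gripper_force: 68.7
```

Run:
```python
from plan import *
s=manip.get_state();e=s["ee_rot"];Rt=R.from_quat(np.r_[e[1:],e[0]]).as_matrix();print(s["position"]-.0237*Rt[:,2],s["contact_force"])
b=imaging.get_image("wrist");cv2.imwrite("pics/w7.png",b)
```

```text
[0.4871 0.0351 0.1024] [ 0.4287  1.392  -1.5735]
```

Call:
jog_arm --deltas '[0,0,0,0,0,0,0,0,0,0,0,0,0,0.3,0,0,0,0,0,0,0.6,0,0,0,0,0,0,0.6,0,0,0,0,0,0,0.6,0,0,0,-10,-22,4,0.6,0,0,0,-20,-44,8,0.6,0,0,0,-32,-70,12,0.6,0,0,0,-46,-98,17,0.6,0,0,0,-46,-98,55,0.6,0,0,0,-46,-98,100,0.6,0,0,0,-46,-98,140,0.6,0,0,0,-46,-98,140,0.6]'

```text
clock: 20.1
position: [0.4512, -0.042, 0.2421]
ee_rot: [-0.627, 0.748, -0.136, 0.17]
contact_force: [0.2, 1.0, -0.3]
width: 0.0512
gripper_force: 0.0
```

Run:
```python
from plan import *
print(delta(*pose2((.490,-.258,.215),-10,.04)))
print(delta(*pose2((.40,-.15,.26),-10,.02)))
```

```text
[ -89.8   -1.3    1.4   49.  -219.3  -48.3]
[ -89.8   -0.4    0.5  -41.1 -111.5   -3.3]
```

Call:
jog_arm --deltas '[-8,0,0,0,-10,0,0.6,-16,0,0,0,-25,0,0.6,-24,0,0,0,-45,0,0.6,-32,0,0,10,-65,0,0.6,-40,0,0,20,-90,0,0.6,-48,0,0,30,-115,0,0.6,-56,0,0,40,-140,0,0.6,-64,0,0,49,-165,0,0.6,-72,0,0,49,-190,0,0.6,-80,0,0,49,-210,0,0.6,-86,-1,1,49,-219,-20,0.6,-90,-1.3,1.4,49,-219,-40,0.6,-90,-1.3,1.4,49,-219,-48,0.6,-90,-1.3,1.4,49,-219,-48,0.6,-90,-1.3,1.4,49,-219,-48,0.6]'

```text
clock: 21.6
position: [0.5008, -0.2621, 0.191]
ee_rot: [0.081, 0.972, 0.035, 0.218]
contact_force: [0.0, -0.2, -0.3]
width: 0.0513
gripper_force: 0.0
```

```bash
python3 handle.py .102 -.258
python3 - <<'E'
from plan import *
print(delta(*pose2((.490,-.258,.102),-10,.04)))
a=imaging.get_image("side");c=imaging.get_image("scene")
cv2.imwrite("pics/m8.png",np.hstack([cv2.resize(x,(400,400),interpolation=cv2.INTER_CUBIC) for x in(a[120:280,160:320],c[130:290,170:330])]))
E
```

```text
(np.float64(0.46), [(np.float64(-0.2585), 15), (np.float64(-0.227), 14)])
(np.float64(0.47), [(np.float64(-0.2575), 15), (np.float64(-0.2275), 15)])
(np.float64(0.48), [(np.float64(-0.2565), 15), (np.float64(-0.2285), 11)])
(np.float64(0.49), [(np.float64(-0.2565), 15)])
(np.float64(0.5), [(np.float64(-0.256), 14)])
(np.float64(0.51), [(np.float64(-0.2555), 15)])
(np.float64(0.52), [(np.float64(-0.2555), 15)])
(np.float64(0.53), [(np.float64(-0.2545), 15)])
(np.float64(0.54), [(np.float64(-0.2545), 15)])
(np.float64(0.55), [(np.float64(-0.2535), 15)])
[ 0.5011 -0.2625  0.1915]
[  -0.1    0.1    0.4   -0.9    1.2 -110.7]
```

View pics/m8.png

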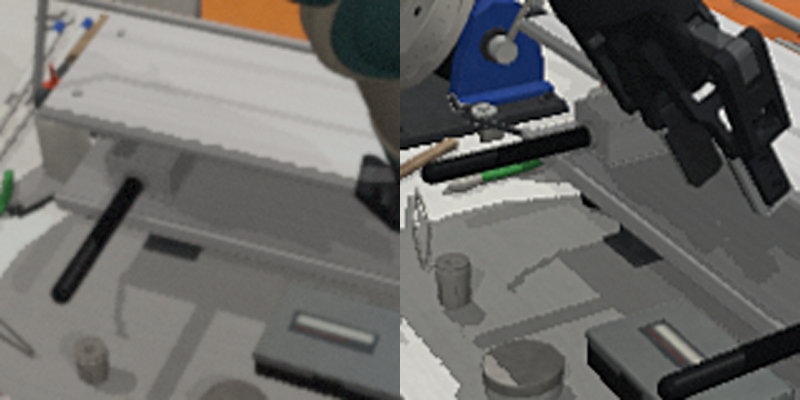

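Call:
jog_arm --deltas '[0,0,0,-1,2.5,-45,0.6,0,0,0,-1,2.5,-90,0.6,0,0,0,-1,2.5,-111,0.6,0,0,0,-1,2.5,-111,0.6,0,0,0,-1,2.5,-111,0.6,0,0,0,-1,2.5,-111,0,0,0,0,-1,2.5,-111,0,0,0,0,-1,2.5,-111,0,0,0,0,-1,2.5,-111,0,0,0,0,-1,2.5,-111,0,0,0,0,-1,2.5,-111,0]'

```text
clock: 22.85
position: [0.4999, -0.2595, 0.0805]
ee_rot: [0.082, 0.972, 0.035, 0.218]
contact_force: [0.4, -0.7, 3.0]
width: 0.0115
gripper_force: 98.3
```

```bash
python3 flip.py 0.046 24 90 .0237
```

```text
grasp [ 0.4897 -0.2561  0.1017] width 0.011508225578252408 98.32833051681519 rho -9.117619167892594
[0. 0. 0.] [0. 0.] 24.0
[15.   0.7  0. ] [-0.3  5.6] 23.7
[30.   1.4  0. ] [-0.5 11.1] 24.9
[45.   2.1  0. ] [-0.7 16.1] 27.5
[59.9  2.8  0. ] [-0.9 20.2] 31.2
[74.9  3.4  0. ] [-1.1 23.2] 35.9
[89.9  4.1  0. ] [-1.1 25. ] 41.3
```

Call:
jog_arm --deltas '[0,0,0,0,0,9,0,0,0,0,0,0,18,0,0,0,0,0,0,24,0,7.5,0.3,0,0,2.8,23.8,0,15,0.7,0,-0.3,5.6,23.7,0,22,1,0,-0.4,8,24.2,0,30,1.4,0,-0.5,11,25,0,37,1.7,0,-0.6,13.6,26,0,45,2.1,0,-0.7,16,27.5,0,52,2.4,0,-0.8,18.2,29.3,0,60,2.8,0,-0.9,20.2,31.2,0,67,3.1,0,-1,21.8,33.5,0,75,3.4,0,-1.1,23.2,36,0,82,3.8,0,-1.1,24.2,38.5,0,90,4.1,0,-1.1,25,41.3,0,90,4.1,0,-1.1,25,41.3,0,90,4.1,0,-1.1,25,37,0,90,4.1,0,-1.1,25,32,0,90,4.1,0,-1.1,25,29,0,90,4.1,0,-1.1,25,29,0]'

```text
clock: 24.85
position: [0.4981, -0.2334, 0.11]
ee_rot: [-0.631, 0.751, -0.125, 0.148]
contact_force: [-0.8, 0.4, 0.3]
width: 0.012
gripper_force: 98.4
```

Run:
```python
from plan import *
s=manip.get_state();e=s["ee_rot"];Rt=R.from_quat(np.r_[e[1:],e[0]]).as_matrix();print(s["position"]-.0237*Rt[:,2],s["contact_force"],s["width"],s["gripper_force"])
```

```text
[ 0.4891 -0.255   0.1138] [-0.8322  0.446   0.2909] 0.011994172602107703 98.38919520378113
```

Call:
jog_arm --deltas '[0,0,0,0,0,0,0.3,0,0,0,0,0,0,0.45,0,0,0,0,0,0,0.6,0,0,0,0,0,0,0.6,0,0,0,0,0,0,0.6,0,0,0,-9,-22,4,0.6,0,0,0,-18,-44,8,0.6,0,0,0,-28,-70,12,0.6,0,0,0,-40,-98,17,0.6,0,0,0,-40,-98,55,0.6,0,0,0,-40,-98,100,0.6,0,0,0,-40,-98,130,0.6,0,0,0,-40,-98,130,0.6]'

```text
clock: 26.15
position: [0.4582, -0.3322, 0.2425]
ee_rot: [-0.63, 0.752, -0.124, 0.149]
contact_force: [0.8, -0.0, -0.1]
width: 0.0515
gripper_force: 0.0
```

Run:
```python
from plan import *
print(delta(*pose2((.490,-.255,.215),-10,.046)))
```

```text
[-89.7  -4.4   0.3  41.9  73.9 -48.6]
```

Call:
jog_arm --deltas '[-8,0,0,5,10,0,0.6,-16,-1,0,10,20,0,0.6,-24,-1,0,15,30,0,0.6,-32,-2,0,20,40,0,0.6,-40,-2,0,30,50,0,0.6,-48,-2,0,42,60,0,0.6,-56,-3,0,42,74,0,0.6,-64,-3,0,42,74,0,0.6,-72,-4,0,42,74,-10,0.6,-80,-4,0,42,74,-20,0.6,-88,-4,0,42,74,-35,0.6,-90,-4.4,0.3,42,74,-48,0.6,-90,-4.4,0.3,42,74,-48,0.6,-90,-4.4,0.3,42,74,-48,0.6]'

```text
clock: 27.55
position: [0.5002, -0.2575, 0.1904]
ee_rot: [0.08, 0.972, 0.039, 0.217]
contact_force: [0.1, 0.5, 0.2]
width: 0.051
gripper_force: 0.0
```

```bash
python3 handle.py .113 -.255
python3 - <<'E'
from plan import *
print(delta(*pose2((.490,-.255,.1135),-10,.046)))
E
```

```text
(np.float64(0.46), [(np.float64(-0.2545), 15), (np.float64(-0.2225), 13)])
(np.float64(0.47), [(np.float64(-0.2545), 15), (np.float64(-0.223), 14)])
(np.float64(0.48), [(np.float64(-0.2535), 15)])
(np.float64(0.49), [(np.float64(-0.2535), 15)])
(np.float64(0.5), [(np.float64(-0.2535), 15)])
(np.float64(0.51), [(np.float64(-0.2525), 15)])
(np.float64(0.52), [(np.float64(-0.2525), 15)])
(np.float64(0.53), [(np.float64(-0.2515), 15)])
(np.float64(0.54), [(np.float64(-0.251), 16)])
(np.float64(0.55), [(np.float64(-0.2505), 15)])
[ 0.5007 -0.2585  0.191 ]
[ -0.1   0.1   0.3  -0.5   0.2 -98.7]
```

Call:
jog_arm --deltas '[0,0,0,0,2,-45,0.6,0,0,0,0,2,-85,0.6,0,0,0,0,2,-99,0.6,0,0,0,0,2,-99,0.6,0,0,0,0,2,-99,0.6,0,0,0,0,2,-99,0,0,0,0,0,2,-99,0,0,0,0,0,2,-99,0,0,0,0,0,2,-99,0,0,0,0,0,2,-99,0,0,0,0,0,2,-99,0]'

```text
clock: 28.7
position: [0.5006, -0.2563, 0.0923]
ee_rot: [0.081, 0.972, 0.039, 0.218]
contact_force: [-0.5, -0.3, 2.1]
width: 0.0118
gripper_force: 98.3
```

```bash
python3 flip.py 0.043 13 90 .0237
```

```text
grasp [ 0.4904 -0.2529  0.1135] width 0.011766994020689986 98.3018445968628 rho -8.929013030564155
[0. 0. 0.] [0. 0.] 13.0
[15.   0.6  0. ] [-0.2  5.6] 12.7
[30.   1.3  0. ] [-0.5 11.1] 14.0
[45.   1.9  0. ] [-0.7 16. ] 16.5
[59.9  2.6  0. ] [-0.9 20.2] 20.3
[74.9  3.2  0. ] [-1.  23.2] 25.0
[89.9  3.9  0. ] [-1.1 24.9] 30.4
```

Call:
jog_arm --deltas '[0,0,0,0,0,6,0,0,0,0,0,0,13,0,0,0,0,0,0,13,0,7,0.3,0,-0.1,2.7,12.8,0,15,0.6,0,-0.2,5.6,12.8,0,22,0.9,0,-0.3,8,13.3,0,30,1.3,0,-0.5,11,14,0,37,1.6,0,-0.6,13.6,15,0,45,1.9,0,-0.7,16,16.6,0,52,2.3,0,-0.8,18.2,18.4,0,60,2.6,0,-0.9,20.2,20.4,0,67,2.9,0,-1,21.8,22.6,0,75,3.2,0,-1,23.2,25,0,82,3.5,0,-1.1,24.2,27.6,0,90,3.9,0,-1.1,24.9,30.5,0,90,3.9,0,-1.1,24.9,30.5,0,90,3.9,0,-1.1,24.9,22,0,90,3.9,0,-1.1,24.9,14,0,90,3.9,0,-1.1,24.9,7,0,90,3.9,0,-1.1,24.9,7,0]'

```text
clock: 30.7
position: [0.4992, -0.2305, 0.099]
ee_rot: [-0.631, 0.751, -0.123, 0.152]
contact_force: [-0.0, -1.4, -1.8]
width: 0.0117
gripper_force: 98.3
```

Call:
jog_arm --deltas '[0,0,0,0,0,0,0,0,0,0,0,0,0,0.3,0,0,0,0,0,0,0.6,0,0,0,0,0,0,0.6,0,0,0,0,0,0,0.6,0,0,0,-9,-22,4,0.6,0,0,0,-18,-44,8,0.6,0,0,0,-28,-70,12,0.6,0,0,0,-40,-98,17,0.6,0,0,0,-40,-98,55,0.6,0,0,0,-40,-98,100,0.6,0,0,0,-40,-98,140,0.6,0,0,0,-40,-98,180,0.6,0,0,0,-40,-98,180,0.6]'

```text
clock: 32.1
position: [0.459, -0.329, 0.2837]
ee_rot: [-0.63, 0.752, -0.121, 0.154]
contact_force: [0.6, 0.1, -0.2]
width: 0.0512
gripper_force: 0.0
```

Run:
```python
from plan import *
for cy in(0.035,-.255):
  q=np.array([-.7,0.,1.9,.2,.85,.6])
  pass
r=np.load("rack.npy")
for a in(2.77,2.3,1.8,1.4,1,.6,.3,0):
    b=a-.724;print(a,rk((-45-80*np.cos(b),0,173+80*np.sin(b)),r)[0])
s=manip.get_state();print(s["position"],s["qpos"])
# fall-safe IK for pushes at y=-.1, tool down
for sgn in(1,-1):
  q=s["qpos"]
  for x,z,al in((.64,.30,90),(.64,.235,90),(.56,.26,90),(.50,.24,90),(.487,.20,90),(.487,.15,90)):
    M=Rtool(np.radians(al),0,.023,sgn);q,e=ik(np.array([x,-.1,z]),M,q);print(sgn,x,z,q.round(2),e.round(4))
```

```text
2.77 [ 0.6024 -0.1045  0.2441]
2.3 [ 0.5662 -0.1053  0.253 ]
1.8 [ 0.5278 -0.1062  0.2434]
1.4 [ 0.5034 -0.1068  0.2231]
1 [ 0.4888 -0.1071  0.1948]
0.6 [ 0.4864 -0.1072  0.1631]
0.3 [ 0.4929 -0.1071  0.1401]
0 [ 0.5058 -0.1068  0.12  ]
[ 0.459  -0.329   0.2837] [-1.2325  0.7135  1.3961  0.9138  2.147   0.6792]
1 0.64 0.3 [-0.26  0.36  1.17  0.    1.61  1.29] 0.0
1 0.64 0.235 [-0.26  0.38  1.3  -0.    1.47  1.29] 0.0
1 0.56 0.26 [-0.3   0.24  1.43 -0.    1.46  1.25] 0.0
1 0.5 0.24 [-0.33  0.16  1.59 -0.    1.39  1.21] 0.0
1 0.487 0.2 [-0.34  0.17  1.68 -0.    1.29  1.21] 0.0
1 0.487 0.15 [-0.34  0.21  1.77 -0.    1.17  1.21] 0.0
-1 0.64 0.3 [-0.33  0.04  2.17  1.66  0.11  2.7 ] 0.9906
-1 0.64 0.235 [-0.33  0.12  2.19  1.66  0.11  2.7 ] 0.8927
-1 0.56 0.26 [-0.38 -0.02  2.3   1.61  0.11  2.7 ] 0.9236
-1 0.5 0.24 [-0.42 -0.07  2.39  1.57  0.11  2.7 ] 0.8912
-1 0.487 0.2 [-0.43 -0.03  2.42  1.56  0.11  2.7 ] 0.8177
-1 0.487 0.15 [-0.44  0.06  2.42  1.55  0.11  2.7 ] 0.7232
```

```bash
python3 - <<'E'
from plan import *
print(delta(np.array([.45,-.104,.34]),Rtool(np.pi/2,0,.023)))
E
python3 handle.py .102 -.26 | tail -1
```

```text
[-79.   18.4  16.2  -9.  225.   56.3]
[ 0.459  -0.3288  0.2808]
```

Call:
jog_arm --deltas '[0,0,0,0,0,30,0,-8,2,1.6,-3,10,56,0,-16,4,3.2,-6,30,60,0,-24,5.5,4.8,-9,50,60,0,-32,7.4,6.4,-9,75,60,0,-40,9.2,8,-9,100,60,0,-48,11,9.6,-9,125,60,0,-56,13,11.2,-9,150,60,0,-64,14.8,12.8,-9,175,60,0,-72,16.6,14.6,-9,200,60,0,-79,18.4,16.2,-9,225,58,0,-79,18.4,16.2,-9,225,58,0,-79,18.4,16.2,-9,225,58,0]'

```text
clock: 33.45
position: [0.4499, -0.1014, 0.3356]
ee_rot: [-0.002, 1.0, 0.01, -0.001]
contact_force: [0.3, 0.2, -0.4]
width: -0.0001
gripper_force: 0.0
```

Run:
```python
from plan import *
s=manip.get_state();print(delta(np.array([.648,-.104,.34]),Rtool(np.pi/2,0,.023)),s["qpos"],s["position"],s["width"])
b=imaging.get_image("wrist");a=imaging.get_image("side");c=imaging.get_image("scene")
cv2.imwrite("pics/m9.png",np.hstack([cv2.resize(x,(400,400),interpolation=cv2.INTER_CUBIC) for x in(c[110:330,160:380],b[0:400,80:480])]))
```

```text
[ -0.3  -0.1   0.2 198.1  -2.6   4.4] [-0.3758  0.0547  1.4837  0.0037  1.6072  1.1753] [ 0.4499 -0.1014  0.3356] -0.00012778330139176608
```

View pics/m9.png

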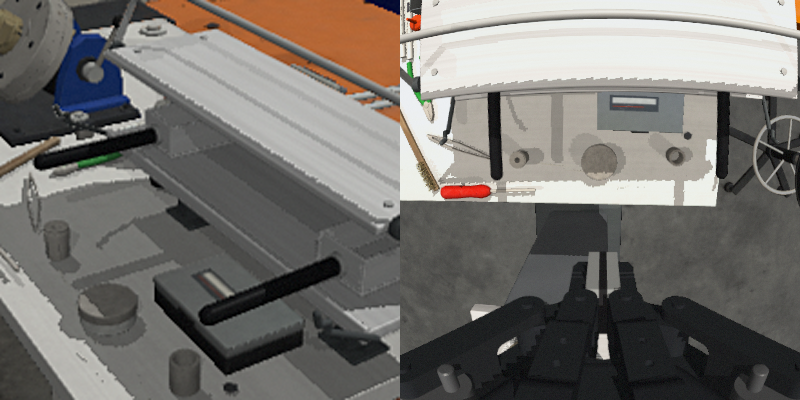

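Call:
jog_arm --deltas '[0,0,0,45,0,4,0,0,0,0,90,0,4,0,0,0,0,135,0,4,0,0,0,0,175,0,4,0,0,0,0,198,0,4,0,0,0,0,198,0,4,0,0,0,0,198,0,-40,0,0,0,0,198,0,-80,0,0,0,0,198,0,-112,0,0,0,0,198,0,-112,0,0,0,0,198,0,-112,0,0,0,0,192,0,-112,0,0,0,0,182,0,-112,0,0,0,0,172,0,-112,0,0,0,0,162,0,-112,0,0,0,0,162,0,-112,0]'

```text
clock: 35.2
position: [0.6124, -0.104, 0.2274]
ee_rot: [-0.001, 1.0, 0.007, 0.003]
contact_force: [2.0, -0.6, 4.3]
width: -0.0
gripper_force: 2.0
```

Call:
jog_arm --deltas '[0,0,0,-10,0,0,0,0,0,0,-20,0,0,0,0,0,0,-30,0,0,0,0,0,0,-40,0,0,0,0,0,0,-50,0,0,0,0,0,0,-60,0,0,0,0,0,0,-70,0,-5,0,0,0,0,-80,0,-10,0,0,0,0,-87,0,-16,0,0,0,0,-94,0,-24,0,0,0,0,-100,0,-32,0,0,0,0,-100,0,-32,0]'

```text
clock: 36.4
position: [0.51, -0.1033, 0.1911]
ee_rot: [-0.003, 1.0, 0.007, -0.002]
contact_force: [0.9, -0.0, 0.6]
width: -0.0004
gripper_force: 0.0
```

```bash
cat > bail.py <<'E'
from plan import *
# bail angle by scoring the projected bar against a line profile (bar brighter/darker than its surroundings) -> candidates
r=np.load("rack.npy")
ims={n:cv2.GaussianBlur(cv2.cvtColor(imaging.get_image(n),cv2.COLOR_BGR2GRAY),(3,3),0).astype(float) for n in("scene","side")}
A=np.arange(-.05,2.95,.02);res=[]
for a in A:
    sc=[]
    for n in ims:
        P=lambda a,y:proj(n,rk(np.c_[y*0-45-80*np.cos(a-.724),y,y*0+173+80*np.sin(a-.724)],r))
        y=np.r_[np.linspace(-205,-60,60),np.linspace(60,205,60)];m=P(a,y);d=m[-1]-m[0];nn=np.array([-d[1],d[0]])/np.linalg.norm(d)
        g=lambda k:cv2.remap(ims[n].astype(np.float32),(m+k*nn).astype(np.float32)[None],None,cv2.INTER_LINEAR)[0]
        c=g(0);sc.append(np.median(np.minimum(abs(c-g(4.5)),abs(c-g(-4.5)))))
    res.append(sc)
res=np.array(res);t=res.min(1)+.3*res.max(1)
for i in np.argsort(-t)[:6]:print(A[i].round(2),res[i])
E
python3 bail.py
```

```text
1.25 [42.0884 34.7241]
1.23 [28.0259 29.2822]
1.31 [14.7905 25.3198]
1.33 [ 7.793  38.7173]
0.39 [14.7236 10.5435]
1.27 [15.6362 10.2422]
```

Call:
jog_arm --deltas '[0,0,0,5,0,0,0,0,0,0,8,0,25,0,0,0,0,8,0,55,0,0,0,0,8,0,58,0,0,0,0,-4,0,58,0,0,0,0,-13,0,58,0,0,0,0,-13,0,50,0,0,0,0,-13,0,34,0,0,0,0,-18,0,24,0,0,0,0,-21,0,14,0,0,0,0,-23,0,4,0,0,0,0,-24,0,-6,0,0,0,0,-24,0,-16,0,0,0,0,-24,0,-26,0,0,0,0,-22,0,-35,0,0,0,0,-20,0,-43,0,0,0,0,-20,0,-43,0]'

```text
clock: 38.2
position: [0.492, -0.1036, 0.1484]
ee_rot: [-0.003, 1.0, 0.007, -0.001]
contact_force: [-0.5, -0.1, -0.3]
width: -0.0
gripper_force: 0.0
```

```bash
python3 bail.py
```

```text
0.65 [43.0015 28.0898]
0.67 [33.6309 30.5684]
0.63 [36.5947 24.1123]
0.41 [25.3496 17.3462]
0.43 [17.4468 20.4297]
0.69 [14.5752 26.6562]
```

Call:
jog_arm --deltas '[0,0,0,-4,0,-8,0,0,0,0,-3,0,-16,0,0,0,0,-1,0,-24,0,0,0,0,1,0,-32,0,0,0,0,3,0,-38,0,0,0,0,4,0,-42,0,0,0,0,4,0,-42,0]'

```text
clock: 39.0
position: [0.4953, -0.1036, 0.1067]
ee_rot: [-0.003, 1.0, 0.007, -0.001]
contact_force: [-0.3, -0.2, -1.3]
width: -0.0001
gripper_force: 0.0
```

```bash
python3 bail.py
```

```text
0.27 [34.0239 21.709 ]
0.25 [32.9238 21.8818]
0.29 [30.1367 21.833 ]
0.23 [28.7861 19.522 ]
0.31 [22.9238 19.9165]
0.21 [27.7393 18.2007]
```

Call:
jog_arm --deltas '[0,0,0,1,0,-5,0,0,0,0,2,0,-10,0,0,0,0,3,0,-14,0,0,0,0,3,0,-17,0,0,0,0,3,0,-17,0]'

```text
clock: 39.6
position: [0.4985, -0.1043, 0.102]
ee_rot: [-0.001, 1.0, 0.008, 0.002]
contact_force: [-22.5, 5.9, 74.1]
width: -0.0001
gripper_force: 38.8
```

```bash
python3 bail.py
```

```text
0.27 [31.459 21.519]
0.25 [31.854  20.7607]
0.23 [29.4624 19.4023]
0.29 [25.061  20.1958]
0.21 [26.2861 17.2085]
0.19 [25.3057 15.7861]
```

Call:
jog_arm --deltas '[0,0,0,0,0,5,0,0,0,0,0,0,30,0,0,0,0,0,0,70,0,0,0,0,-30,0,110,0,0,0,0,-70,0,150,0,0,0,0,-110,0,200,0,0,0,0,-150,0,220,0,0,0,0,-180,0,240,0,0,0,0,-180,0,240,0,0,0,0,-180,0,240,0]'

```text
clock: 40.7
position: [0.3188, -0.1039, 0.3313]
ee_rot: [-0.002, 1.0, 0.006, 0.001]
contact_force: [0.0, -0.4, 0.1]
width: 0.0006
gripper_force: 0.0
```

```bash
python3 bail.py
python3 - <<'E'
from plan import *
r=np.load("rack.npy")
out=[]
for n,(x0,y0,w,h) in(("scene",(160,110,290,260)),("side",(150,130,290,260))):
    im=imaging.get_image(n);cv2.imwrite(f"pics/f_{n}.png",im)
    k=4/2.9;c=cv2.resize(im[y0:y0+h,x0:x0+w],(400,int(h*400/w)),interpolation=cv2.INTER_CUBIC)
    for a,col in((0,(0,0,255)),(.26,(0,255,0))):
        b=a-.724
        for yy in(-100,-20,60): # short ticks along the predicted bar
            P=proj(n,rk([(-45-80*np.cos(b),yy-8,173+80*np.sin(b)),(-45-80*np.cos(b),yy+8,173+80*np.sin(b))],r))
            q=((P-[x0,y0])*400/w).round().astype(int);cv2.line(c,tuple(map(int,q[0])),tuple(map(int,q[1])),col,1)
    out.append(c)
cv2.imwrite("pics/m10.png",np.hstack(out))
print(manip.get_state()["position"])
E
```

```text
0.25 [47.9448 29.8643]
0.27 [44.293  29.9551]
0.23 [47.3843 28.7905]
0.21 [43.3916 26.9155]
0.29 [34.7441 29.1357]
0.19 [38.7178 25.062 ]
[ 0.3195 -0.1036  0.3293]
```

View pics/m10.png

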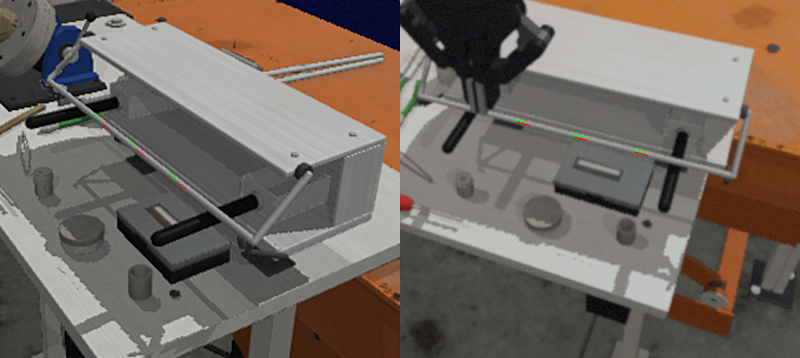

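Run:
```python
from plan import *
r=np.load("rack.npy")
for n in("scene","side"):
    g=cv2.imread(f"pics/f_{n}.png",0)
    for a in(0,.26):
        b=a-.724
        for y in(-180,-60,0,90,190):
            P=proj(n,rk([(-45-80*np.cos(b),y-5,173+80*np.sin(b)),(-45-80*np.cos(b),y+5,173+80*np.sin(b))],r));m=P.mean(0);d=P[1]-P[0];nn=np.array([-d[1],d[0]])/np.linalg.norm(d)
            pr=[int(cv2.remap(g,np.float32([[m+k*nn]]),None,cv2.INTER_LINEAR)[0,0]) for k in range(-10,11)]
            print(n,a,y,m.round(1),nn.round(2),pr)
```

```text
scene 0 -180 [326.  272.1] [ 0.62 -0.78] [84, 73, 73, 75, 76, 74, 76, 72, 70, 84, 99, 125, 150, 147, 90, 71, 57, 40, 5, 0, 9]
scene 0 -60 [276.1 232.5] [ 0.62 -0.78] [73, 79, 86, 76, 75, 74, 74, 72, 68, 85, 105, 133, 154, 125, 87, 100, 107, 83, 78, 83, 84]
scene 0 0 [255.1 215.9] [ 0.62 -0.78] [102, 104, 113, 104, 99, 101, 101, 97, 84, 86, 108, 140, 151, 103, 83, 110, 110, 84, 79, 85, 85]
scene 0 90 [227.5 194. ] [ 0.62 -0.78] [150, 97, 102, 89, 75, 76, 81, 69, 70, 86, 115, 146, 128, 52, 0, 2, 8, 12, 10, 11, 13]
scene 0 190 [201.2 173.2] [ 0.62 -0.78] [31, 35, 43, 53, 41, 28, 44, 83, 88, 86, 116, 151, 151, 105, 41, 52, 60, 60, 57, 51, 43]
scene 0.26 -180 [319.8 263.8] [ 0.62 -0.79] [5, 9, 12, 8, 13, 46, 83, 95, 116, 145, 159, 87, 6, 7, 8, 2, 7, 17, 43, 67, 87]
scene 0.26 -60 [269.7 224.4] [ 0.62 -0.79] [31, 29, 27, 27, 27, 40, 70, 94, 114, 147, 156, 108, 88, 112, 95, 79, 80, 84, 83, 82, 82]
scene 0.26 0 [248.7 208. ] [ 0.62 -0.79] [114, 111, 103, 98, 62, 15, 59, 92, 116, 147, 143, 84, 93, 113, 97, 78, 86, 86, 85, 85, 85]
scene 0.26 90 [221.1 186.3] [ 0.62 -0.79] [8, 4, 5, 9, 5, 15, 6
[... 937 characters left out ...]
.5 252. ] [ 0.25 -0.97] [109, 108, 109, 109, 106, 106, 108, 102, 102, 119, 142, 161, 137, 103, 95, 105, 136, 151, 160, 173, 179]
side 0.26 -60 [301.4 234. ] [ 0.25 -0.97] [104, 106, 106, 106, 105, 99, 97, 92, 101, 125, 147, 149, 121, 101, 104, 121, 119, 103, 103, 105, 105]
side 0.26 0 [268.5 225.4] [ 0.25 -0.97] [104, 106, 101, 94, 95, 98, 99, 95, 105, 127, 148, 144, 117, 102, 108, 119, 118, 106, 102, 104, 104]
side 0.26 90 [221.2 213.1] [ 0.25 -0.97] [108, 104, 94, 74, 48, 40, 43, 75, 105, 131, 150, 133, 108, 102, 110, 122, 116, 107, 107, 108, 107]
side 0.26 190 [171.3 200.1] [ 0.25 -0.97] [190, 188, 181, 163, 124, 69, 45, 75, 108, 138, 154, 140, 125, 125, 128, 131, 131, 131, 129, 130, 131]
```

```bash
python3 -c "
from rig import manip
print(manip.sign_off())"
```

```text
the job is handed in; nothing more can be done
None
```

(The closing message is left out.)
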